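Pack the snow-pit kit into the locker caddy

TASK

Pack the snow-pit kit into the caddy: slip the thin-walled ice core sleeve over the post, and stand the tin snow gauge cup in the larger round pocket, the round brass sample cap in the smaller round pocket and the black counter housing in the rectangular pocket, each upright and down on the floor of its nest. The thick-walled aluminium collar and the square brass cap came down the chute by mistake: leave them standing where they are.

Things in the scene. Friction and masses are not known exactly. Their poses are not given: they have to be found in the camera images.
- sleeve_mid (a point): Ice core sleeve: thin-walled plain aluminium tube, the tallest thing here, outer diameter 56 mm, bore 46 mm, 80 mm tall, about 0.17 kg. The point is at its centre, half-way up; z up when upright. Starts standing upright on the rubber mat (z = 0).
- cup_mid (a point): Snow gauge cup: tin cup with a floor, mouth up, stepped: 62 mm across from 34 mm up to the rim, 52 mm below 28 mm (the step shows inside from above), 60 mm tall, 3 mm wall, about 0.1 kg. The point is at its centre, half-way up; z up when upright. Starts standing upright on the rubber mat (z = 0).
- cap_mid (a point): Sample cap: ROUND solid brass cap, 44 mm diameter, 36 mm tall, small dark disc on top, about 0.16 kg. The point is at its centre, half-way up; z up when upright. Starts standing upright on the rubber mat (z = 0).
- counter_mid (a point): Counter housing: black bakelite box, 46 mm along its x, 70 mm along its y, 45 mm tall (digit window and a small button, 3 mm proud, on top), about 0.16 kg. The point is at its centre, half-way up; z up when upright. Starts standing upright on the rubber mat (z = 0).
- collar_mid (a point): Look-alike, not part of the kit: thick-walled aluminium collar, outer diameter 56 mm, bore only 24 mm, only 40 mm tall. Must stay. The point is at its centre, half-way up; z up when upright. Starts standing upright on the rubber mat (z = 0).
- square_cap_mid (a point): Look-alike, not part of the kit: SQUARE brass cap 44 x 44 mm, 36 mm tall, same dark disc on top. Must stay. The point is at its centre, half-way up; z up when upright. Starts standing upright on the rubber mat (z = 0).
- nest_post: Nest for the sleeve: flat 4 mm plate with one upright post in the middle, 22 mm diameter, its top 34 mm above the origin; the sleeve slips over the post. Fixed pale grey insert 100 x 100 mm in the caddy (pockets lined dark). Origin: centre of its underside; z up, y along the row of four nests, x across. The floor for the object is 4 mm above the origin.
- nest_wide: Nest for the cup: 12 mm plate with the larger round pocket, 80 mm diameter, 8 mm deep. Fixed pale grey insert 100 x 100 mm in the caddy (pockets lined dark). Origin: centre of its underside; z up, y along the row of four nests, x across. The floor for the object is 4 mm above the origin.
- nest_small: Nest for the round cap: 12 mm plate with the smaller round pocket, 62 mm diameter, 8 mm deep. Fixed pale grey insert 100 x 100 mm in the caddy (pockets lined dark). Origin: centre of its underside; z up, y along the row of four nests, x across. The floor for the object is 4 mm above the origin. Fixed plywood caddy: the nests in any order, 104 mm apart; 118 x 430 mm, walls 16 mm high, a bar handle out 27 mm at each end.
- nest_rect: Nest for the counter: 12 mm plate with a rectangular pocket, 66 mm along its x, 90 mm along its y, 8 mm deep; the counter goes in long side along y, either way round. Fixed pale grey insert 100 x 100 mm in the caddy (pockets lined dark). Origin: centre of its underside; z up, y along the row of four nests, x across. The floor for the object is 4 mm above the origin.

How it is judged:
At the end, for the whole second after the job is handed in: Sleeve within 15 mm of its nest's centre, round cap within 13 mm, cup and counter within 16 mm, each upright (0.1 rad), on its nest's floor (4 mm), released and at rest; collar and square cap within 20 mm of where they began (horizontal distance between sleeve_mid and nest_post below 0.015 m and z of sleeve_mid in the frame of nest_post between 0.04 and 0.048 m and angle between each of sleeve_mid, cup_mid, cap_mid, counter_mid's own z axis and vertical below 0.1 rad and linear speed of each of sleeve, cup, cap, counter below 0.02 m/s and horizontal distance between cup_mid and nest_wide below 0.016 m and z of cup_mid in the frame of nest_wide between 0.03 and 0.038 m and horizontal distance between cap_mid and nest_small below 0.013 m and z of cap_mid in the frame of nest_small between 0.018 and 0.026 m and horizontal distance between counter_mid and nest_rect below 0.016 m and z of counter_mid in the frame of nest_rect between 0.0225 and 0.0305 m and distance of each of collar_mid, square_cap_mid from where it was at the start of the episode below 0.02 m); the robot touches nothing.
It fails at once if the thick-walled collar is pushed or carried away (distance of collar_mid from where it was at the start of the episode above 0.02 m).
It fails at once if the square brass cap is pushed or carried away (distance of square_cap_mid from where it was at the start of the episode above 0.02 m).
It also fails if it takes over 112 s, if anything falls off the work surface, if the arm or the gripper's body presses on something with over 40 N, if the wrist force passes 120 N, or if a joint passes its speed limit or range.

ROBOT

A 6-joint arm with a two-finger parallel gripper is mounted at the origin on the work surface. World frame = base frame: x ahead of the robot, y to its left, z up, the work surface at z = 0. Lengths are in m, angles in rad, forces in N, time in s.
With the tool pointing down it reaches from about 0.35 to 1 m from the base axis. Payload 7.1 kg.
Tool frame: the origin (TCP) lies between the finger pads; the fingertips stand 22 mm ahead of it and the grasp point (between the pads) lies 3 mm ahead of it; z points along the fingers, y is the line along which they close (so a half turn about z gives the same grasp; the last joint's range is limited). The gripper opens to 85 mm and grips with 20 to 120 N. Pads are 22 mm wide; open, the fingers measure 114 mm over their backs; the gripper's body (76 mm by 85 mm) begins 54 mm behind the grasp point. The pads swing forward as they close: fully open they stand 13 mm farther back than shut.
Start: joints at [1.281, 0.423, 1.63, -0, 1.089, -0.019], TCP at [0.167, 0.602, 0.253] pointing down, gripper open.
Joint ranges: [-3, 3], [-0.9, 2.11], [0.09, 2.58], [-1.31, 4.45], [0.11, 2.69], [-2.54, 2.54]. Speed limits (rad/s): [2.39, 2.39, 3.01, 3.14, 3.14, 3.14].

INTERFACE

Orientations are given as a rotation vector (axis times angle).
In Python, from rig import manip gives the robot as it stands. The module is installed in compiled form; this text tells all that it offers. Calls block until the motion is done:
- manip.move_to(position, orientation): joint-space move of the TCP to a pose.
- manip.servo_line(position, orientation=None, rate=0.15): straight line of the TCP; orientation=None keeps the orientation; rate is the mean speed in m/s.
- manip.set_joints(angles): joint-space move.
- manip.command_gripper(opening, f_grip=None): finger opening in m; f_grip is the grip in N (None keeps the last); returns when the fingers have stopped.
- manip.hold(seconds).
- manip.solve_ik(position, orientation): joint angles nearest the present ones, or None.
- manip.camera(name): name is "scene" or "top" or "wrist"; returns a dict with "image" (480x640x3 uint8, red, green, blue), "fx", "fy", "cx", "cy" (pixels), "cam_to_world" (4x4, takes a point from camera to world coordinates); the wrist camera has in their place "mount" (4x4, takes a point from camera to tool coordinates, whose origin is the TCP and whose axes are the flange's). Camera axes: x right, y down, z forward; pixel columns grow to the right and rows downward; lengths in m; the calibration is good to about 2 mm. A picture is of the moment at which its call begins: read the wrist's pose just before it. There is no depth.
A pose or a line that the arm cannot do raises manip.IKError and nothing moves.
- manip.sign_off(): hands the job in; it is judged then, once.
Readings, each from a call of its own:
- manip.get_time(): time.
- manip.get_joint_positions(): joint angles.
- manip.get_joint_vel(): joint speeds.
- manip.get_tau(): joint torques, N m.
- manip.get_position(): TCP position.
- manip.get_ee_rot(): TCP orientation.
- manip.get_contact_force(): force on the tool from outside, world axes, zero at the start.
- manip.get_torque(): the same for the moment, N m.
- manip.get_width(): finger opening in m.
- manip.get_grip_force(): force on a finger pad.
Only numpy, scipy, OpenCV 4.12 (cv2) and the standard library are available. Lean on these libraries where they do the work, as an engineer would, in place of code of your own. Each camera call takes 0.05 s, during which the arm holds its last target. There are 200 camera calls.

## Working session

There is one attempt and no reset: what is moved stays moved. The work goes in short steps, each a Python script; the robot and the scene stay as the last script left them, time stands still between calls to the robot, and variables do not carry over. Pictures are saved under pics/ and viewed, at most 14 in all, crops included, and the job is handed in when it is done.

```bash
mkdir -p pics
python3 - <<'E'
from rig import manip as m
import cv2
for n in("top","scene"):
    c=m.camera(n); cv2.imwrite(f"pics/{n}0.png",c["image"][:,:,::-1]); print(n,c["fx"],c["fy"],c["cx"],c["cy"],c["cam_to_world"].round(4).tolist())
print(m.get_ee_rot(),m.get_time())
E
```

```text
top 556.9961335576772 556.9961335576772 318.06632288764786 233.7659703914593 [[-0.0079, -0.9935, 0.1134, 0.4188], [-0.9999, 0.0095, 0.0133, 0.0007], [-0.0142, -0.1132, -0.9935, 1.0604], [0.0, 0.0, 0.0, 1.0]]
scene 475.60899053557125 475.60899053557125 322.0421486890046 234.0576823606625 [[0.0223, 0.815, -0.5791, 1.0995], [0.9997, -0.026, 0.0019, -0.0031], [-0.0135, -0.5789, -0.8153, 0.8384], [0.0, 0.0, 0.0, 1.0]]
[-4.23953486e-01 -3.11268080e+00  2.18846039e-03] 0.1
```

View pics/top0.png

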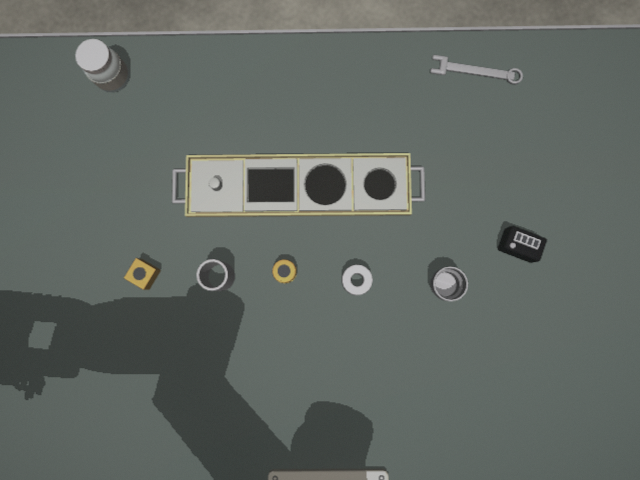

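View pics/scene0.png

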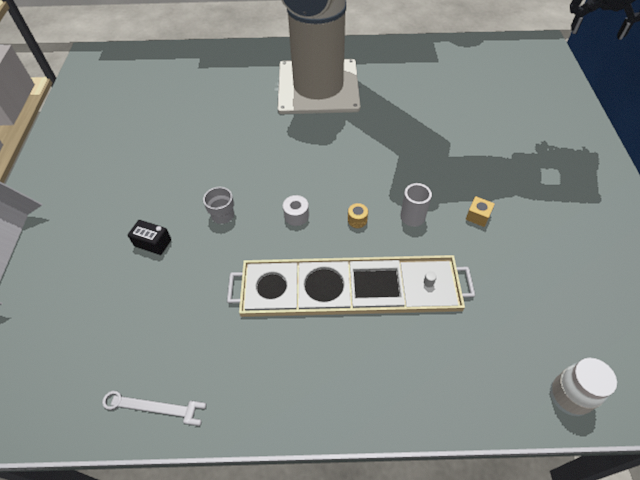

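The top view shows, by pixel: square cap (141,273), sleeve (212,275), round cap (284,271), collar (357,279), cup (450,284) and counter (522,243). The nests are post (215,184), rect (271,185), wide (325,184) and small (380,184). Next I'll rectify a patch around each one at its own top height.

```bash
cat > h.py <<'E'
import numpy as np, cv2
def ray(c,u,v,z):
    T=c["cam_to_world"]; d=T[:3,:3]@[(u-c["cx"])/c["fx"],(v-c["cy"])/c["fy"],1]
    return T[:3,3]+d*(z-T[2,3])/d[2]
def ortho(c,x0,y0,z,N=200,s=.00075):
    # rows: -x, cols: -y
    r,k=np.mgrid[:N,:N]; X=np.stack([x0-(r-N/2)*s,y0-(k-N/2)*s,np.full(r.shape,z)],-1)
    T=c["cam_to_world"]; p=(X-T[:3,3])@T[:3,:3]
    return cv2.remap(c["image"],(p[...,0]/p[...,2]*c["fx"]+c["cx"]).astype(np.float32),(p[...,1]/p[...,2]*c["fy"]+c["cy"]).astype(np.float32),cv2.INTER_CUBIC)
E
python3 - <<'E'
from rig import manip as m
from h import *
c=m.camera("top")
L=dict(sleeve=(212,275,.08),cup=(450,284,.06),cap=(284,271,.036),counter=(522,243,.045),post=(215,184,.012),rect=(271,185,.016),wide=(325,184,.016),small=(380,184,.016))
t=[]
for n,(u,v,z) in L.items():
    P=ray(c,u,v,z); print(n,P.round(4)); I=ortho(c,P[0],P[1],z)[:,:,::-1].copy()
    I=cv2.convertScaleAbs(I,alpha=1.3)
    for k in range(0,200,20): I[k,:6]=I[:6,k]=(0,0,255)
    I[100,95:106]=I[95:106,100]=(0,255,0); t.append(I)
cv2.imwrite("pics/o.png",np.vstack([np.hstack(t[:4]),np.hstack(t[4:])]))
for n in("collar",357,279,.04),("sq",141,273,.036): print(n[0],ray(c,*n[1:]).round(4))
E
```

```text
sleeve [0.4593 0.2012 0.08  ]
cup [ 0.4405 -0.2206  0.06  ]
cap [0.4674 0.0775 0.036 ]
counter [ 0.5142 -0.3572  0.045 ]
post [0.6364 0.2117 0.012 ]
rect [0.6325 0.1037 0.016 ]
wide [0.6333 0.0007 0.016 ]
small [ 0.6322 -0.104   0.016 ]
collar [ 0.4514 -0.0561  0.04  ]
sq [0.4659 0.3416 0.036 ]
```

View pics/o.png

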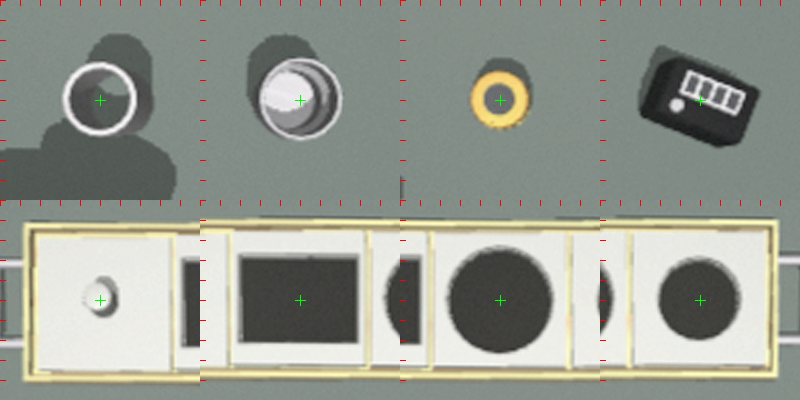

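The rectified patches match the stated sizes: sleeve 56 mm, cup 62, cap 44, pockets 80, 62 and 90x66. The centres fall on the markers to within about 2 px. The counter is yawed by about -21°, and I'll refine that with the wrist camera. Sleeve goes first.

```bash
cat >> h.py <<'E'
from rig import manip as m
from scipy.spatial.transform import Rotation as Ro
def down(x,y,z,a):
    """tool down, closing line at angle a; picks the half turn with the smaller wrist angle"""
    best=None
    for b in (a,a+np.pi):
        Y=np.array([np.cos(b),np.sin(b),0]); Z=np.array([0,0,-1.])
        o=Ro.from_matrix(np.c_[np.cross(Y,Z),Y,Z]).as_rotvec()
        q=m.solve_ik([x,y,z],o)
        if q is not None and (best is None or abs(q[5])<best[0]): best=(abs(q[5]),o)
    return best[1]
def pick(x,y,a,h,w,lift=.1,f=40):
    o=down(x,y,h+lift,a); m.command_gripper(.085); m.move_to([x,y,h+lift],o)
    m.servo_line([x,y,h],rate=.12); m.command_gripper(w-.01,f)
    print("grip w",m.get_width(),m.get_grip_force()); m.servo_line([x,y,h+lift],rate=.15)
    print("lifted w",m.get_width(),"F",m.get_contact_force().round(2),"t",m.get_time())
def place(x,y,a,h,w,lift=.1):
    o=down(x,y,h+lift,a); m.move_to([x,y,h+lift],o); m.servo_line([x,y,h+.014],rate=.12); m.hold(.2)
    f0=m.get_contact_force()[2]; z=h+.014
    while z>h+.002:
        z-=.0015; m.servo_line([x,y,z],rate=.03)
        if m.get_contact_force()[2]-f0>4: break
    print("floor z",z-h,"F",m.get_contact_force().round(2),"f0",f0)
    m.command_gripper(min(.085,w+.022)); m.servo_line([x,y,h+lift],rate=.2); print("t",m.get_time())
E
python3 - <<'E'
from h import *
pick(.460,.2012,0,.058,.056)
place(.6335,.2085,0,.058,.056)
c=m.camera("top"); t=[ortho(c,.6335,.16,.05,400)[:,:,::-1]]
cv2.imwrite("pics/p1.png",t[0])
E
```

```text
grip w 0.0556512139790594 41.03106278926134
lifted w 0.055830326881219854 F [-0.73 -0.2  -2.59] t 4.3833
floor z 0.008 F [-1.9  -1.59  6.26] f0 -2.0076638439941457
t 8.1333
```

View pics/p1.png

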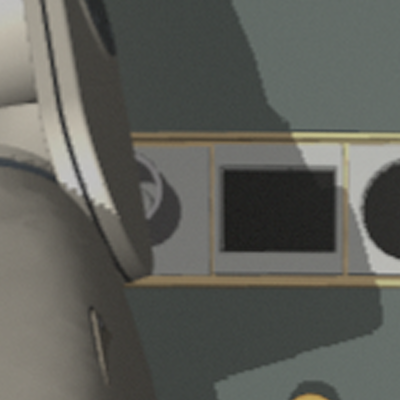

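The arm covers most of the sleeve in this view, but it stands in the post nest. The floor was felt 8 mm up, which fits a 4 mm base plus the 4 mm plate. Cap and cup come next, then a wrist look over the counter.

Run:
```python
from h import *
pick(.4674,.0778,0,.034,.044)
place(.633,-.1037,0,.034,.044)
pick(.4412,-.221,0,.053,.062,lift=.09)
place(.633,.0005,0,.053,.062)
o=down(.514,-.357,.2,np.radians(-21.5)); m.command_gripper(.085); m.move_to([.47,-.357,.25],o)
p,r=m.get_position(),m.get_ee_rot(); w=m.camera("wrist"); T=np.eye(4); T[:3,:3]=Ro.from_rotvec(r).as_matrix(); T[:3,3]=p
w["cam_to_world"]=T@w["mount"]
cv2.imwrite("pics/w.png",w["image"][:,:,::-1])
c=m.camera("top")
I=np.hstack([ortho(w,.514,-.357,.045,400,.0005),ortho(c,.58,.03,.05,400,.001)])[:,:,::-1].copy()
for k in range(0,400,20): I[k,:6]=I[:6,k]=(0,0,255)
cv2.imwrite("pics/w2.png",I); print(m.get_time())
```

```text
grip w 0.042778467196545544 39.642314314842224
lifted w 0.04293954547648005 F [-0.12  0.24 -2.17] t 11.55
floor z 0.007999999999999993 F [-2.29  0.49  5.83] f0 -1.4235683185803623
t 15.5417
grip w 0.062049814310440654 41.80340901017189
lifted w 0.06168107014874898 F [-0.33  0.03 -0.68] t 18.7833
floor z 0.008 F [-4.09  0.2  10.78] f0 -0.5500833001563892
t 22.9417
24.7583
```

View pics/w2.png

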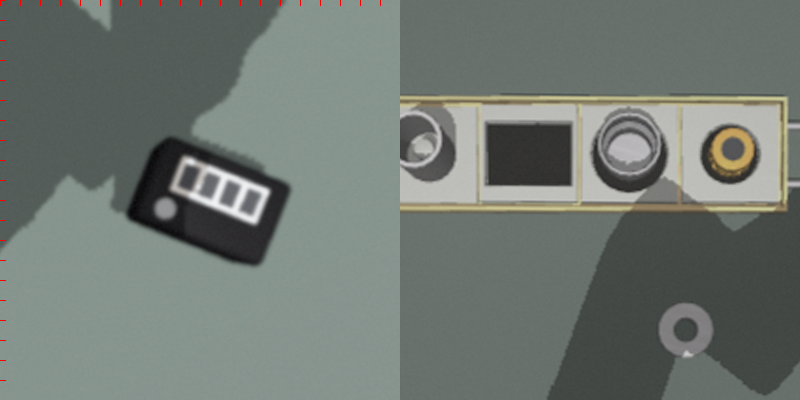

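The wrist view gives the counter centre at crop pixel (212,200), i.e. about (0.514, -0.363), with yaw about -20.4°. The top camera puts the digit window at the same spot. On the right, the cup and cap stand upright and centred in their pockets, and the collar hasn't moved.

Run:
```python
from h import *
pick(.514,-.3625,np.radians(-20.4),.036,.046,lift=.12)
place(.633,.1045,0,.036,.046,lift=.14)
m.move_to([.40,-.45,.3],down(.40,-.45,.3,0))
c=m.camera("top"); I=np.vstack([ortho(c,.63,.05,.05,500,.0009)[150:350],ortho(c,.46,.13,.04,500,.0009)[150:350]])[:,:,::-1]
cv2.imwrite("pics/f.png",I); cv2.imwrite("pics/fs.png",m.camera("scene")["image"][150:350,150:550,::-1].repeat(2,0).repeat(2,1)); print(m.get_time())
```

```text
grip w 0.04557469358432512 41.67987048625946
lifted w 0.04523359114748954 F [ 0.4  -0.16 -2.14] t 28.025
floor z 0.007999999999999993 F [-1.89 -0.84  4.93] f0 -2.295733761020771
t 33.3417
35.6417
```

View pics/f.png

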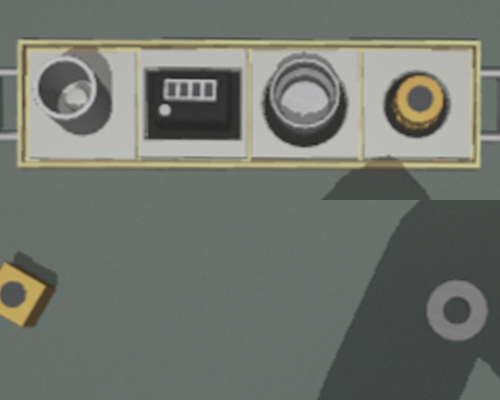

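View pics/fs.png

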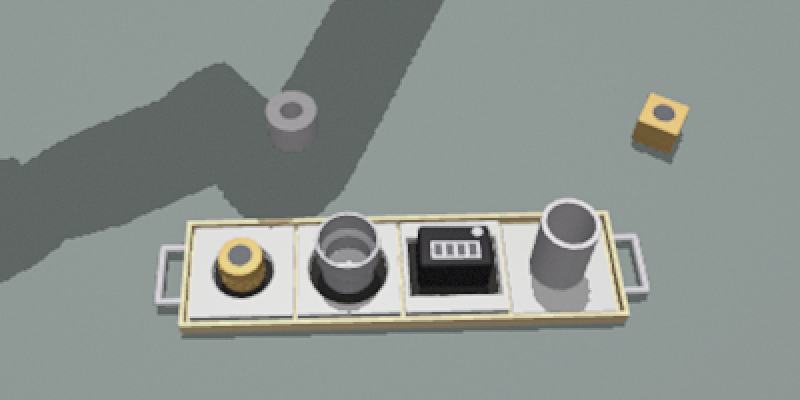

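All four look seated and upright, and both look-alikes are still in place. I'll check the centres at the true rim heights.

Run:
```python
from h import *
c=m.camera("top"); t=[]
for x,y,z in(.6335,.2085,.088),(.633,.1045,.053),(.633,.0005,.068),(.633,-.1037,.044):
    I=ortho(c,x,y,z)[:,:,::-1].copy(); I[100,60:141]=I[60:141,100]=(0,255,0); t.append(I)
cv2.imwrite("pics/g.png",np.hstack(t))
```

```text
(no output)
```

View pics/g.png

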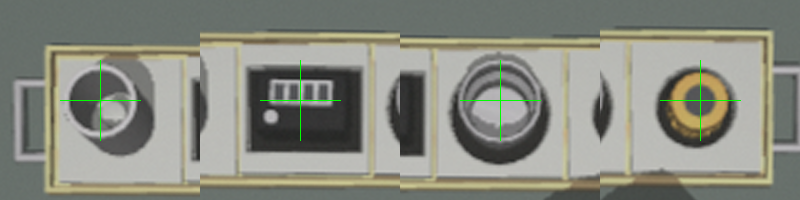

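The rims sit on the nest centres to within about 2 px (2 mm), so I'm handing in.

```bash
python3 -c "
from rig import manip as m
print(m.sign_off(),m.get_time())"
```

```text
the job is handed in; nothing more can be done
the job is handed in; nothing more can be done
```

The sleeve, cup, round cap and counter stand upright on the floors of their nests, the collar and square cap were left where they stood, and the job was handed in at about 36 s; no verdict came back.

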